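# Drive the stuck plug out of a clamped pipe

### The job

An orange plug is stuck inside the clamped square pipe. Draw the aluminium push bar out of its grey sleeve, push it through the pipe from the end with the red tongue (you will have to let go and take it again further back) until the plug drops into the yellow tray at the far end, then pull the bar right out and leave it lying flat on the green mat. Go gently, by feel, never ramming the pipe, tongue or tray with the bar (40 N at most), and leave the other things on the bench where they are.

Things in the scene. Friction and masses are not known exactly. Their poses are not given: they have to be found in the camera images.
- stand: Fixed square steel pipe, 150 mm long, lying level in two blue clamps (44 mm wide, top 133 mm up, from 35 mm behind the mouth). Origin on the table right under the pipe's open mouth; +x runs along the pipe from mouth (x = 0) to exit (x = 150 mm), z up. Bore 26 x 26 mm about y = 0, floor 97 mm above the table; walls 3 mm.
- tongue (a point): Top of the red tongue at the pipe's mouth (x = 0, y = 0, z = 97 mm of the stand, same axes). The tongue is level with the bore floor, 12 mm wide, 6 mm thick and sticks out 80 mm in front of the mouth. Fingers can straddle it; the bar laid on it lies by itself once its middle is over the tongue or in the pipe, its axis then 105 mm above the table.
- tray (a point): Centre of the inner floor of the fixed open yellow tray under the pipe's exit (same axes as the stand, x = 215 mm, z = 4 mm): inside 132 mm (x) by 102 mm (y), walls 40 mm high.
- plug_center (a point): Centre of the orange plug stuck out of sight in the pipe: 36 mm long (its x), 23 x 23 mm, 30 g. A leaf spring in the pipe's roof, 20 to 115 mm behind the mouth, presses on it: it moves only under a push of some 5 to 15 N. Past the spring it is loose, and tips out of the exit once half out. With no plug under it the leaf hangs 20 mm above the bore floor.
- store: Fixed grey square sleeve, 125 mm deep, on a wooden foot. Origin on the table right under its open mouth; +x points level out of the mouth, z up. Bore 22 x 22 mm, floor 34 mm up; outside 28 mm wide, top 59 mm up. A lip 12 mm wide, 5 mm thick, level with the floor, sticks out 25 mm in front of the mouth under the bar; fingers can straddle it.
- bar_center (a point): Centre of the loose square aluminium push bar, 230 mm long (its x), 16 x 16 mm, about 160 g, red band at its rear (-x) end. It starts in the sleeve, +x end out: 120 mm stick out, 110 mm are inside, so it must be drawn out lengthwise by over 110 mm before it is lifted. Its axis is then 42 mm above the table.
- bar_tip (a point): Middle of the bar's plain +x end face, 115 mm ahead of its centre; same axes as the bar.
- mat: Fixed green rubber mat on the table, 130 mm (its x) by 320 mm (its y), 4 mm thick; origin under its centre, z up.
- tin: Bystander, loose, to be left alone: red-labelled paint tin, 68 mm across, 80 mm high; origin on its underside.
- jar: Bystander, loose, to be left alone: screw-top jar, 60 mm across, 75 mm high, yellow cap; origin on its underside.
- screwdriver: Bystander, loose, to be left alone: screwdriver lying on the table; origin on its underside.
- hammer: Bystander, loose, to be left alone: hammer lying on the table; origin on its underside.
- spanner: Bystander, loose, to be left alone: spanner lying on the table; origin on its underside.
- offcut: Bystander, loose, to be left alone: pale wooden offcut, 90 x 50 x 30 mm; origin on its underside.
- elbow: Bystander, loose, to be left alone: white plastic pipe elbow, lying, arms 55 mm long; origin on its underside.
Things that resemble listed ones, but are neither listed nor needed, are in the scene too. Of the things that look like the part that bears bar_center, the larger one is meant.

How it is judged:
By the outcome, as a careful person would: the job done as asked, in the order asked, and still so for the second after the job is handed in, with the robot touching nothing.
It also fails if it takes over 64 s, if anything falls off the work surface, if the arm or the gripper's body presses on something with over 40 N, if the wrist force passes 120 N, or if a joint passes its speed limit or range.

### The arm

A 7-joint arm with a two-finger parallel gripper is mounted at the origin on the work surface. World frame = base frame: x ahead of the robot, y to its left, z up, the work surface at z = 0. Lengths are in m, angles in degrees, forces in N, time in s.
With the tool pointing down it reaches from about 0.4 to 0.85 m from the base axis. Payload 10.4 kg.
Tool frame: the origin (TCP) lies midway between the tips of the shut fingers; the grasp point (between the pads) lies 19 mm behind it; y points along the fingers, x is the direction in which the jaws open and shut, and the axes are right-handed (so a half turn about y gives the same grasp; the last joint's range is limited). The gripper opens to 87 mm and grips with 3 to 60 N. Pads are 19 mm wide; open, the fingers measure 117 mm over their backs; the gripper's body (75 mm by 190 mm) begins 51 mm behind the grasp point.
Start: joints at [68.95, 19.034, -3.707, 83.658, 1.238, 77.344, -5.071], TCP at [0.211, -0.588, 0.185] pointing down, gripper open.
Joint ranges: [-148.97, 148.97], [-28.65, 121.19], [-84.17, 76.75], [9.2, 138.47], [-72.65, 252.65], [3.7, 117.97], [-149.18, 149.18]. Speed limits (degrees/s): [127.2, 127.2, 159.86, 159.86, 180, 180, 180].

### API

Orientations are given as a 3x3 rotation matrix whose columns are the frame's x, y, z axes.
In Python, from rig import manip gives the robot as it stands. Calls block until the motion is done:
- manip.movep(position, orientation): joint-space move of the TCP to a pose.
- manip.move_l(position, speed=0.15, orientation=None, contact_N=None): straight line of the TCP; orientation=None keeps the orientation; speed is the mean speed in m/s. With contact_N (N) it stops when the force on the tool has changed by that much, and returns True; else False.
- manip.move_j(angles): joint-space move.
- manip.command_gripper(opening, grasp_force=None): opening from 0.0 (shut) to 1.0 (fully open); grasp_force is the grip in N (None keeps the last); returns when the fingers have stopped.
- manip.sleep(seconds).
- manip.inverse_kinematics(position, orientation): joint angles nearest the present ones, or None.
- manip.read_state(): the state.
- manip.get_image(name): name is "scene" or "top" or "wrist"; returns the picture (384x512x3 uint8, blue, green, red); there is no depth.
- manip.get_calibration(name): a dict with "K" (3x3 intrinsics, pixels), "pose" (4x4, takes a point from camera to world coordinates). Camera axes: x right, y up, looking along -z (the intrinsics and any distortion apply to the point x, -y, -z); pixel columns grow to the right and rows downward; lengths in m; the calibration is good to about 2 mm. The wrist camera is an equidistant fisheye: a pixel r from the principal point sees the ray r / f radians off the axis. A picture is of the moment at which its call begins: read the wrist's pose just before it. get_calibration takes no time and is no camera call; for the wrist camera it gives the pose at the moment of the call.
A pose or a line that the arm cannot do raises manip.PlanningError and nothing moves.
- manip.job_done(): hands the job in, once; it reports no verdict.
The state is a dict: "clock": time; "joint_positions": joint angles; "dq": joint speeds; "effort": joint torques, N m; "tcp_pos": TCP position; "orientation": TCP orientation; "contact_force": force on the tool from outside, world axes, zero at the start; "torque": the same for the moment, N m; "opening": opening from 0.0 (shut) to 1.0 (fully open).
Only numpy, scipy, OpenCV 4.12 (cv2) and the standard library are available. Lean on these libraries where they do the work, as an engineer would, in place of code of your own. Each camera call takes 0.05 s, during which the arm holds its last target.

## Working session

There is one attempt and no reset: what is moved stays moved. The work goes in short steps, each a Python script; the robot and the scene stay as the last script left them, time stands still between calls to the robot, and variables do not carry over. Pictures are saved under pics/ and viewed, and the job is handed in when it is done.

```bash
ls; mkdir -p pics; python3 - <<'E'
from rig import manip
import cv2
s=manip.read_state(); print(s)
for n in ("scene","top","wrist"):
    c=manip.get_calibration(n); print(n,c)
    cv2.imwrite(f"pics/{n}0.png",manip.get_image(n))
E
```

```text
pics
{'clock': 0.0, 'joint_positions': array([68.94927339, 19.07151746, -3.70698162, 83.70685099,  1.2360401 ,
       77.34407351, -5.06993707]), 'dq': array([-0.01983227,  0.00300155, -0.06006592, -0.00575479, -0.00669024,
       -0.01641937, -0.01884184]), 'effort': array([-6.31694493e-04, -6.23238516e+01,  2.45758990e-02, -3.89898670e+01,
       -6.13747467e-02,  3.94173351e-02,  1.39974973e-04]), 'tcp_pos': array([ 0.21110428, -0.58778511,  0.18395191]), 'orientation': array([[ 3.38038123e-01, -5.27428790e-04,  9.41132270e-01],
       [-9.41131313e-01,  1.34295354e-03,  3.38038531e-01],
       [-1.44218817e-03, -9.99998959e-01, -4.24102546e-05]]), 'contact_force': array([0.43455902, 0.06578176, 0.65164064]), 'torque': array([0.00164239, 0.0224304 , 0.02320932]), 'opening': 0.9987785505974426}
scene {'K': array([[467.90096002,   0.        , 254.63172567],
       [  0.        , 467.90096002, 185.83917197],
       [  0.        ,   0.        ,   1.        ]]), 'pose': array([[-0.88780341, -0.3686463 ,  0.27550865,  0.91544423],
       [ 0.46021879, -0.70861183,  0.53485319,  0.769730
[... 364 characters left out ...]
      3.49255112e-01],
       [-9.99932103e-01,  1.16527882e-02,  4.29608010e-05,
        -7.08212819e-04],
       [ 1.50498881e-03,  1.25486316e-01,  9.92094209e-01,
         1.33299420e+00],
       [ 0.00000000e+00,  0.00000000e+00,  0.00000000e+00,
         1.00000000e+00]])}
wrist {'K': array([[297.31863964,   0.        , 259.37211491],
       [  0.        , 297.31863964, 184.19576075],
       [  0.        ,   0.        ,   1.        ]]), 'pose': array([[ 0.3383172 ,  0.90922657,  0.24258713,  0.277131  ],
       [-0.94103147,  0.32718843,  0.08606686, -0.56433361],
       [-0.00111742, -0.25740002,  0.96630429,  0.38372245],
       [ 0.        ,  0.        ,  0.        ,  1.        ]])}
```

View pics/scene0.png

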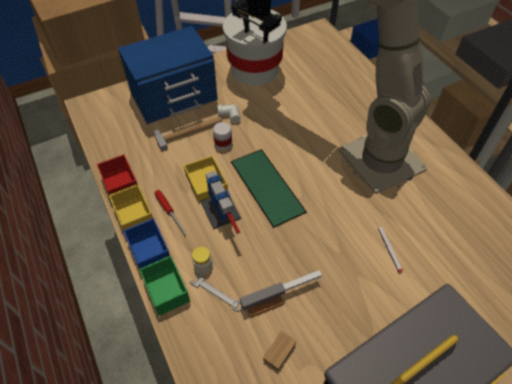

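View pics/top0.png

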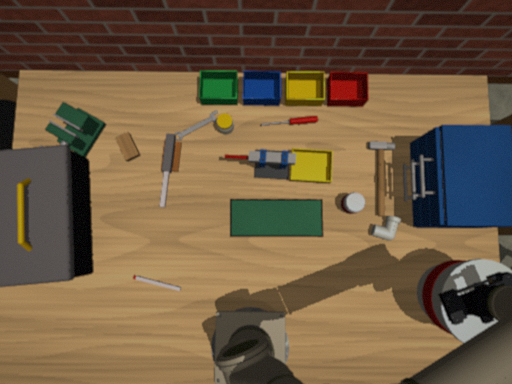

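View pics/wrist0.png

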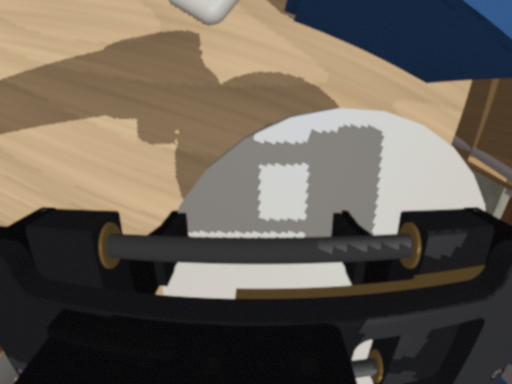

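The top view shows sleeve and bar at about (168,170), pipe, tongue and tray at about (280,160), and the mat at (276,217). The candidates for the bar are the aluminium rod in the grey sleeve at (165,190) and a loose thin rod with a red end at (157,282). The rod in the sleeve is the larger one, so I choose it. I'll check it in close crops.

```bash
python3 - <<'E'
import cv2
t=cv2.imread("pics/top0.png"); s=cv2.imread("pics/scene0.png")
cv2.imwrite("pics/c_top.png",cv2.resize(t[105:240,145:340],None,fx=4,fy=4,interpolation=cv2.INTER_CUBIC))
cv2.imwrite("pics/c_sc.png",cv2.resize(s[150:320,180:330],None,fx=3.5,fy=3.5,interpolation=cv2.INTER_CUBIC))
E
```

```text
(no output)
```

View pics/c_top.png

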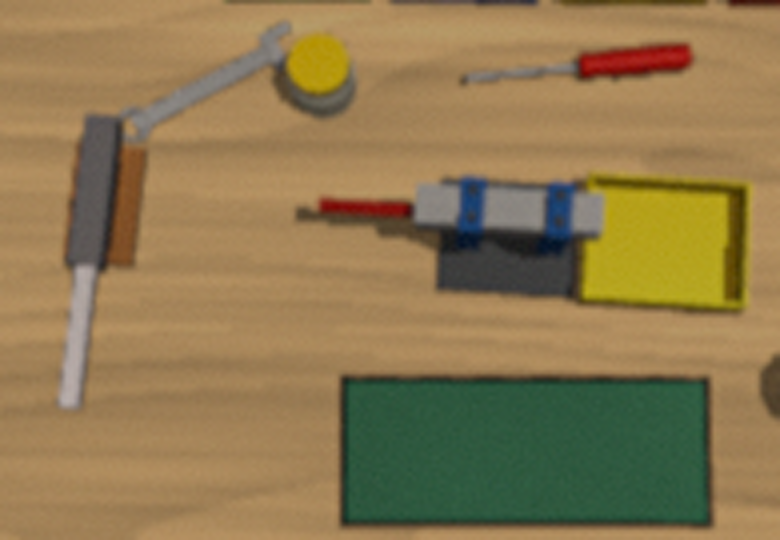

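View pics/c_sc.png

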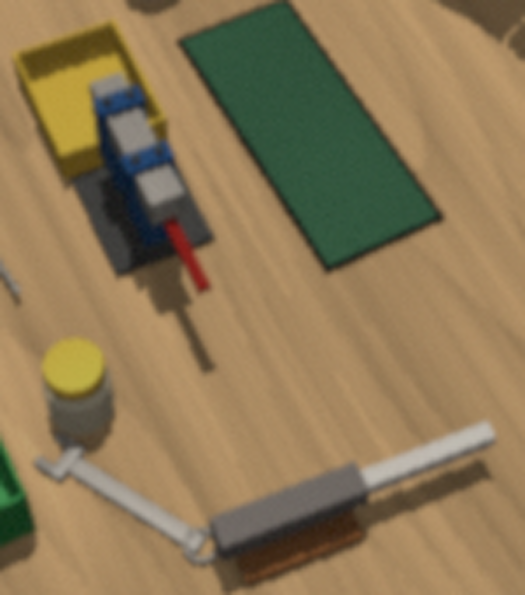

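```bash
cat > h.py <<'E'
import numpy as np, cv2
from rig import manip
def rays(name,px,cal=None):
    c=cal or manip.get_calibration(name); K=c["K"];P=c["pose"]
    px=np.atleast_2d(np.asarray(px,float))
    a=(px-[K[0,2],K[1,2]])/[K[0,0],K[1,1]]
    if name=="wrist":
        th=np.linalg.norm(a,axis=1,keepdims=True); s=np.sin(th)/np.maximum(th,1e-9)
        d=np.hstack([a[:,:1]*s,-a[:,1:]*s,-np.cos(th)])
    else: d=np.hstack([a[:,:1],-a[:,1:],-np.ones((len(a),1))])
    return P[:3,3],d@P[:3,:3].T
def onz(name,px,z,cal=None):
    o,d=rays(name,px,cal); return o+d*((z-o[2])/d[:,2:])
def proj(name,X,cal=None):
    c=cal or manip.get_calibration(name); K=c["K"];P=c["pose"]
    q=(np.atleast_2d(X)-P[:3,3])@P[:3,:3]; x,y,w=q[:,0],-q[:,1],-q[:,2]
    if name=="wrist":
        r=np.hypot(x,y); th=np.arctan2(r,w); k=th/np.maximum(r,1e-12); u=np.c_[x*k,y*k]
    else: u=np.c_[x/w,y/w]
    return u*[K[0,0],K[1,1]]+[K[0,2],K[1,2]]
E
python3 - <<'E'
from h import *
np.set_printoptions(precision=4,suppress=True)
t=cv2.imread("pics/top0.png")
f=lambda u,v:(145+u/4-.375,105+v/4-.375)
for n,u,v,z in [("bar tip L",60,405,.05),("bar tip R",81,407,.05),("bar@mouth L",77,265,.05),("bar@mouth R",97,265,.05),("sleeve back L",88,116,.059),("sleeve back R",122,119,.059),("sleeve mouth L",66,264,.059),("sleeve mouth R",100,267,.059),
 ("tongue tip",320,206,.097),("tongue mouth",412,210,.097),("pipe m up",416,184,.126),("pipe m dn",413,226,.126),("pipe e up",604,194,.126),("pipe e dn",601,236,.126),
 ("tray tl",588,176,.04),("tray tr",747,184,.04),("tray br",742,308,.04),("tray bl",578,300,.04),
 ("mat tl",342,377,.004),("mat tr",709,377,.004),("mat br",711,525,.004),("mat bl",342,524,.004),("jar",318,65,.075)]:
    print(n,onz("top",f(u,v),z)[0])
o=np.array([0,0]);
print(proj("wrist",[manip.read_state()["tcp_pos"]]))
E
```

```text
bar tip L [0.4582 0.3076 0.05  ]
bar tip R [0.4567 0.2901 0.05  ]
bar@mouth L [0.5767 0.2982 0.05  ]
bar@mouth R [0.5769 0.2814 0.05  ]
sleeve back L [0.7034 0.292  0.059 ]
sleeve back R [0.7011 0.2631 0.059 ]
sleeve mouth L [0.5759 0.3054 0.059 ]
sleeve mouth R [0.5736 0.2768 0.059 ]
tongue tip [0.6196 0.0909 0.097 ]
tongue mouth [0.6172 0.0158 0.097 ]
pipe m up [0.6321 0.0124 0.126 ]
pipe m dn [0.5979 0.0144 0.126 ]
pipe e up [ 0.6257 -0.1378  0.126 ]
pipe e dn [ 0.5916 -0.1353  0.126 ]
tray tl [ 0.661  -0.1338  0.04  ]
tray tr [ 0.6556 -0.27    0.04  ]
tray br [ 0.5482 -0.2642  0.04  ]
tray bl [ 0.5534 -0.1252  0.04  ]
mat tl [0.4892 0.0757 0.004 ]
mat tr [ 0.493  -0.2421  0.004 ]
mat br [ 0.3656 -0.2424  0.004 ]
mat bl [0.3628 0.0733 0.004 ]
jar [0.7453 0.0967 0.075 ]
[[259.3723 207.1407]]
```

```bash
cat >> h.py <<'E'
def R(d):
    "tool z along horizontal d, pointing down"
    z=np.array([d[0],d[1],0.]);z/=np.linalg.norm(z);y=np.array([0,0,-1.]);return np.c_[np.cross(y,z),y,z]
db=np.array([-.9972,.0745]);dp=np.array([-.043,-.999])
mouth=np.array([.615,.0134])
E
python3 - <<'E'
from h import *
np.set_printoptions(precision=1,suppress=True)
q=manip.read_state()["joint_positions"]
for sg in (1,-1):
    for n,p,d in [("bar hi",[.54,.293,.2],db),("bar",[.54,.293,.03],db),("drawn",[.41,.303,.03],db),("drawnhi",[.41,.303,.15],db),("pre",[.62,.15,.1],dp),("rear",[.623,.2,.1],dp),("in",[.615,.03,.1],dp),("mat",[.43,-.08,.02],dp)]:
        print(sg,n,manip.inverse_kinematics(np.array(p),R(sg*d)))
E
```

```text
1 bar hi [ 10.2  28.1 -59.4  81.8  24.1  83.6  36.8]
1 bar [ 14.7  43.9 -67.3  92.6  42.1  72.6  25.4]
1 drawn [  7.   22.8 -56.2 108.6  21.9  60.1  27.4]
1 drawnhi [ 12.6  13.8 -60.5 101.2  12.6  72.3  34.6]
1 pre [ 29.2  43.8 -71.5  85.1  41.7  81.  133.7]
1 rear [ 23.5  46.  -71.6  82.3  43.5  82.5 129.4]
1 in [ 42.2  40.8 -71.4  88.7  39.1  79.  144.8]
1 mat None
-1 bar hi [   4.9   24.8  -50.5   82.1   19.1   82.  -140. ]
-1 bar [   7.5   36.2  -54.1   92.9   31.2   67.3 -148.1]
-1 drawn [  -0.1   19.6  -47.2  108.9   16.8   58.6 -148.8]
-1 drawnhi [ -59.6    5.5   19.2  104.6   -1.9   70.2 -134.1]
-1 pre [ 23.7  36.7 -59.5  85.3  32.   76.3 -40.8]
-1 rear [ 19.4  40.1 -61.9  82.5  35.4  78.4 -46.3]
-1 in [ 26.4  27.5 -43.8  89.4  19.8  71.1 -23.1]
-1 mat [ 41.8   8.7 -38.9 119.6   6.8  53.8  -3.2]
```

```bash
python3 - <<'E'
from h import *
np.set_printoptions(precision=3,suppress=True)
p=lambda: (print(manip.read_state()["clock"],manip.read_state()["joint_positions"].round(1)))
q=manip.read_state()["joint_positions"]; 
q=np.array([3,19.034,0,83.658,0,77.344,0.5]); manip.move_j(q); p()
manip.movep(np.array([.612,-.04,.24]),R(-dp)); p()
c=manip.get_calibration("wrist"); im=manip.get_image("wrist"); cv2.imwrite("pics/w1.png",im); np.savez("pics/w1.npz",**c)
im=manip.get_image("top");cv2.imwrite("pics/t1.png",im)
for n,X,d in [("view",[.43,.302,.2],db),("bar",[.54,.293,.03],db),("drawn",[.41,.303,.03],db)]:
    print(n,manip.inverse_kinematics(np.array(X),R(-d)))
E
```

```text
2.4833 [ 3.1 19.   0.1 83.7  0.  77.3  0.5]
2.8583 [ 0.2 16.1 -1.  80.6  0.3 83.1 -3.2]
view [ -28.893    6.624  -12.076   96.925    1.422   76.6   -135.492]
bar [ -31.048   24.914   -2.132   95.105    1.037   60.    -127.772]
drawn [ -30.938   13.781  -11.842  110.413    3.375   56.135 -138.603]
```

View pics/w1.png

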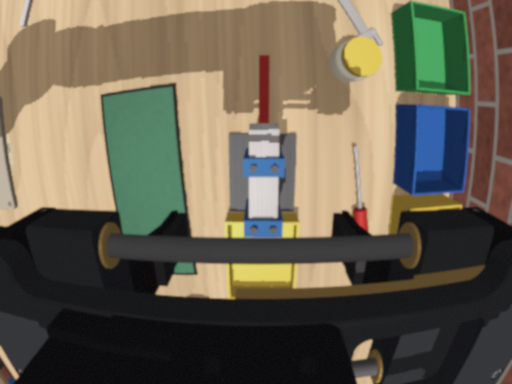

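The wrist view shows the red tongue from (264,56) to (263,122), the mouth at row 125 or so, and the pipe between the blue clamps. Next I'll view the bar and measure both.

```bash
cat > m1.py <<'E'
from h import *
np.set_printoptions(precision=4,suppress=True)
im=cv2.imread("pics/w1.png");cal=dict(np.load("pics/w1.npz"))
b,g,r=[im[...,i].astype(int) for i in range(3)]
m=((r>2*g)&(r>70)); m[:, :240]=0;m[:,290:]=0;m[150:]=0
ys,xs=np.nonzero(m); 
pts=np.array([[xs[ys==v].mean(),v] for v in np.unique(ys)])
print(pts[[0,-1]], len(pts))
W=onz("wrist",pts,.097,cal)
print("tongue ends",W[0],W[-1]); 
k=slice(5,-5);f=np.polyfit(W[k,1],W[k,0],1);print("tongue line x=",f, "at y=.0134",np.polyval(f,.0134), "tip", np.polyval(f,.09))
cv2.imwrite("pics/c_w1.png",cv2.resize(im[40:240,220:310],None,fx=4,fy=4,interpolation=cv2.INTER_CUBIC)[:800])
cv2.imwrite("pics/c_w1.png",cv2.resize(im[100:240,215:315],None,fx=4,fy=4,interpolation=cv2.INTER_CUBIC))
E
python3 m1.py; python3 - <<'E'
from h import *
np.set_printoptions(precision=3,suppress=True)
manip.movep(np.array([.43,.302,.2]),R(-db)); print(manip.read_state()["clock"],manip.read_state()["joint_positions"].round(1))
c=manip.get_calibration("wrist"); im=manip.get_image("wrist"); cv2.imwrite("pics/w2.png",im); np.savez("pics/w2.npz",**c)
E
```

```text
[[263.5  56. ]
 [262.8 122. ]] 67
tongue ends [0.6231 0.0893 0.097 ] [0.619  0.0124 0.097 ]
tongue line x= [0.0489 0.6192] at y=.0134 0.6198187397749279 tip 0.6235653817670993
4.95 [ -28.9    6.6  -12.    96.9    1.4   76.6 -135.5]
```

View pics/c_w1.png

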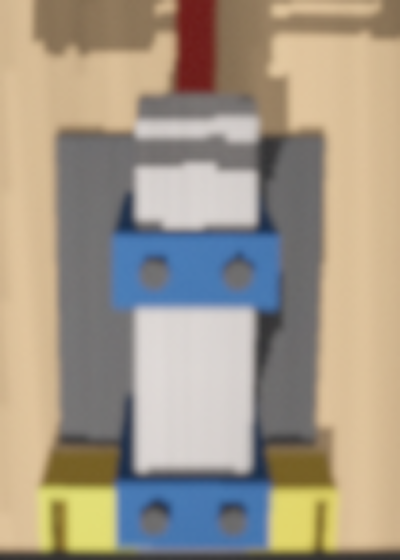

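View pics/w2.png

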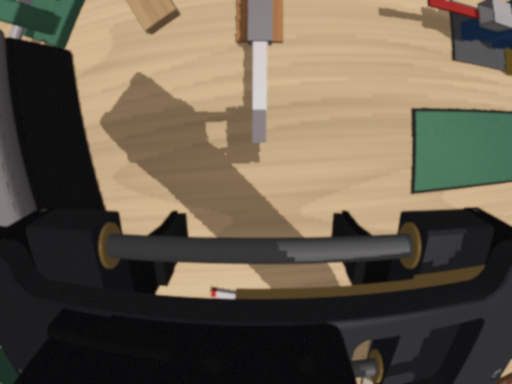

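```bash
python3 - <<'E'
from h import *
np.set_printoptions(precision=4,suppress=True)
cal=dict(np.load("pics/w1.npz"))
f=lambda u,v:(215+u/4-.375,100+v/4-.375)
P=onz("wrist",[f(139,96),f(259,96),f(135,220),f(258,220),f(133,315),f(255,315),f(132,468),f(254,468)],.126,cal)
print(P); C=(P[::2]+P[1::2])/2; print("centers",C); k=np.polyfit(C[:,1],C[:,0],1); print(k,np.polyval(k,[.09,.0134]))
im=cv2.imread("pics/w2.png");cal=dict(np.load("pics/w2.npz"))
g=cv2.cvtColor(im,cv2.COLOR_BGR2HSV)
m=(g[...,1]<30)&(g[...,2]>85); m[:44]=0;m[150:]=0;m[:,:235]=0;m[:,:][:,285:]=0
ys,xs=np.nonzero(m);
for v in range(44,150,6):
    q=xs[ys==v]
    if len(q): print(v,q.min(),q.max()+1, end="; ")
L=[];
for v in range(50,135):
    q=xs[ys==v]
    if len(q)>8: L.append([(q.min()+q.max())/2.,v])
W=onz("wrist",L,.05,cal); k=np.polyfit(W[:,0],W[:,1],1); print("\nbar y=",k, np.polyval(k,[.58,.54,.46]), "dir",np.degrees(np.arctan(k[0])))
print("tip rows",ys.min(),ys.max()); print(onz("wrist",[[259,ys.max()+1],[259,ys.max()+1]],.05,cal)[0],onz("wrist",[[259,ys.max()+1]],.034,cal)[0])
cv2.imwrite("pics/c_w2.png",cv2.resize(im[0:150,220:300],None,fx=5,fy=4,interpolation=cv2.INTER_CUBIC))
E
```

```text
[[ 0.6045  0.0128  0.126 ]
 [ 0.6361  0.0116  0.126 ]
 [ 0.6018 -0.0204  0.126 ]
 [ 0.6348 -0.0217  0.126 ]
 [ 0.5999 -0.0466  0.126 ]
 [ 0.6332 -0.048   0.126 ]
 [ 0.5973 -0.0912  0.126 ]
 [ 0.6319 -0.0927  0.126 ]]
centers [[ 0.6203  0.0122  0.126 ]
 [ 0.6183 -0.0211  0.126 ]
 [ 0.6166 -0.0473  0.126 ]
 [ 0.6146 -0.0919  0.126 ]]
[0.0553 0.6195] [0.6245 0.6202]
44 252 268; 50 253 267; 56 253 267; 62 253 267; 68 253 267; 74 253 267; 80 253 267; 86 253 267; 92 252 267; 98 252 266; 104 252 267; 110 253 266; 116 253 265; 122 253 265; 128 253 265; 134 253 265; 140 253 265; 
bar y= [-0.0901  0.3419] [0.2896 0.2932 0.3004] dir -5.146493777935444
tip rows 44 141
[0.4589 0.2997 0.05  ] [0.457  0.2998 0.034 ]
```

View pics/c_w2.png

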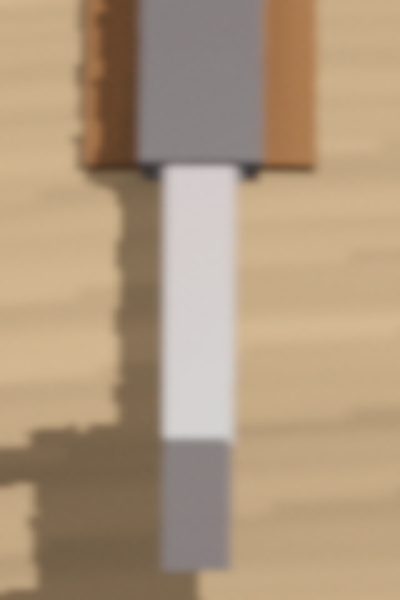

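```bash
cat >> h.py <<'E'
db=np.array([-.9961,.0877]);db/=np.linalg.norm(db)
dp=np.array([-.049,-.9988]);dp/=np.linalg.norm(dp)
mouth=np.array([.6182,.0128])
def st(tag=""):
    s=manip.read_state(); print(tag,"t",round(s["clock"],2),"tcp",s["tcp_pos"].round(4),"F",s["contact_force"].round(1),"T",s["torque"].round(2),"op",round(s["opening"],3),"q7",s["joint_positions"].round(0))
    return s
def pic(n,f):
    c=manip.get_calibration(n); im=manip.get_image(n); cv2.imwrite(f"pics/{f}.png",im); np.savez(f"pics/{f}.npz",**c); return im
E
python3 - <<'E'
from h import *
g=np.array([.550,.2923])
manip.movep(np.array([*g,.11]),R(-db)); st()
print(manip.move_l(np.array([*g,.0235]),.12,contact_N=10)); st()
manip.command_gripper(0.0,40); st("grip")
pic("wrist","w3")
print(manip.move_l(np.array([*(g+db*.125),.0245]),.12,contact_N=25)); st("drawn")
pic("wrist","w4"); pic("scene","s4")
E
```

```text
t 5.65 tcp [0.5498 0.2925 0.1099] F [0.4 0.5 0.5] T [ 0.05  0.05 -0.  ] op 0.997 q7 [ -26.   22.   -8.   89.    3.   69. -130.]
False
 t 6.53 tcp [0.5505 0.2928 0.0246] F [-0.1  0.1  0.3] T [0.03 0.05 0.  ] op 0.996 q7 [ -26.   26.   -8.   94.    4.   60. -130.]
grip t 8.05 tcp [0.55   0.2923 0.0235] F [ 0.  -1.1  0.6] T [ 0.02 -0.03  0.02] op 0.004 q7 [ -26.   27.   -8.   94.    4.   60. -130.]
False
drawn t 9.29 tcp [0.4262 0.3031 0.0245] F [0.7 0.5 0.1] T [ 0.01  0.   -0.03] op 0.008 q7 [ -30.   16.  -11.  109.    4.   56. -138.]
```

View pics/w4.png

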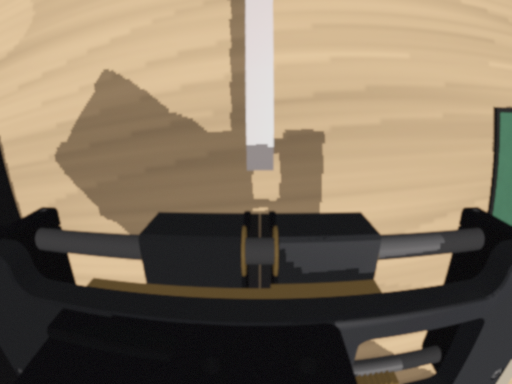

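View pics/s4.png

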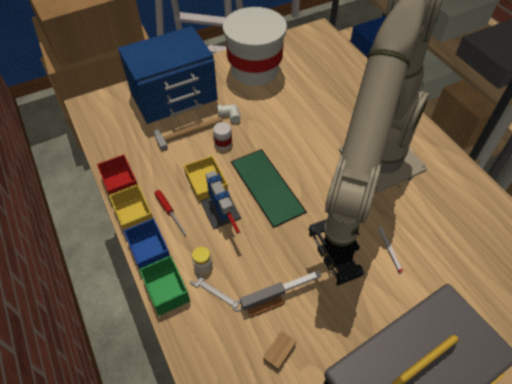

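The gripper shut on nothing (opening 0.004). w4 shows the bar tip at (260,168), out in front of the closed fingers. I'll look at the picture taken at the grip.

```bash
python3 - <<'E'
from h import *
np.set_printoptions(precision=4,suppress=True)
for w in ("w3","w4"):
    cal=dict(np.load(f"pics/{w}.npz")); print(cal["pose"][:3,3]); 
cal=dict(np.load("pics/w4.npz"))
print(proj("wrist",[.457,.2998,.05],cal),onz("wrist",[[260,146],[260,168]],.05,cal),onz("wrist",[[260,146],[260,168]],.034,cal), proj("wrist",manip.read_state()["tcp_pos"],cal))
E
```

```text
[0.6198 0.2862 0.2232]
[0.4959 0.2969 0.2243]
[[260.215  172.4385]] [[0.4729 0.2985 0.05  ]
 [0.4597 0.2997 0.05  ]] [[0.4708 0.2987 0.034 ]
 [0.4564 0.3    0.034 ]] [[259.3907 207.216 ]]
```

View pics/w3.png

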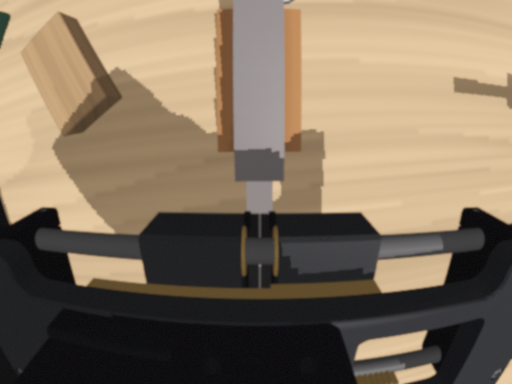

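```bash
python3 - <<'E'
from h import *
a=cv2.imread("pics/w3.png")[140:300,170:350];b=cv2.imread("pics/s4.png")[200:310,260:380]
a=cv2.resize(a,(675,600),interpolation=cv2.INTER_CUBIC); cv2.imwrite("pics/c3.png",np.clip(a.astype(float)*1.8,0,255).astype(np.uint8))
cv2.imwrite("pics/c4.png",np.clip(1.5*cv2.resize(b,None,fx=5,fy=5,interpolation=cv2.INTER_CUBIC).astype(float),0,255).astype(np.uint8))
E
```

```text
(no output)
```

View pics/c3.png

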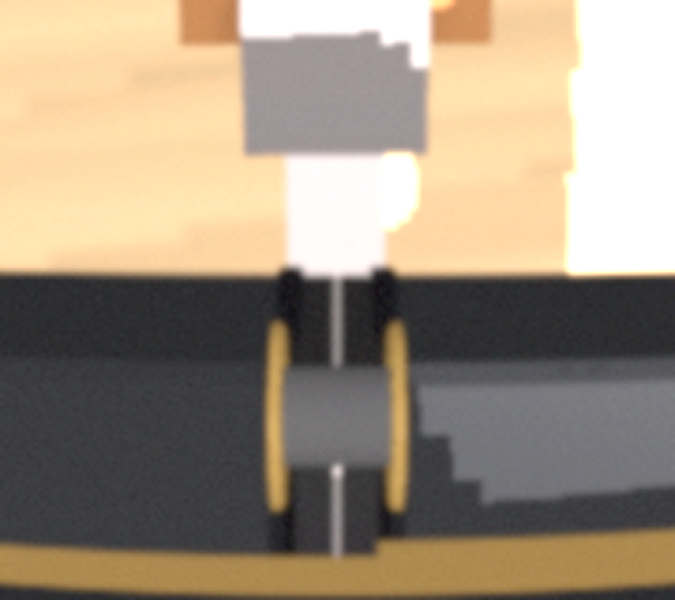

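View pics/c4.png

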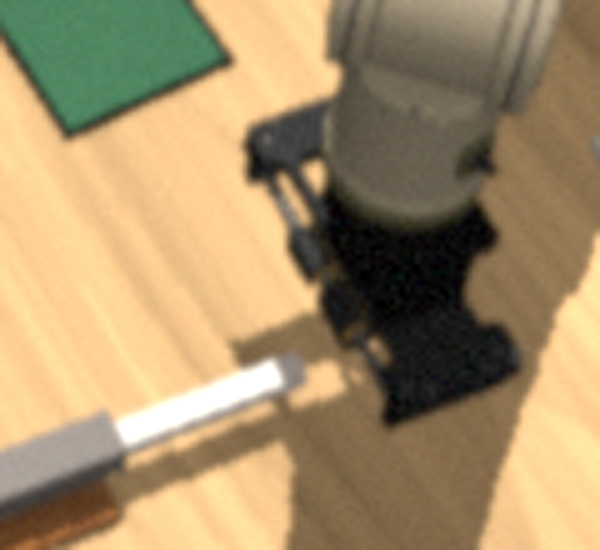

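```bash
python3 - <<'E'
from h import *
np.set_printoptions(precision=1,suppress=True)
s=st()
T=s["tcp_pos"];Rm=s["orientation"];print(Rm)
im=cv2.imread("pics/s4.png"); big=cv2.resize(im[200:310,270:380],None,fx=5,fy=5,interpolation=cv2.INTER_CUBIC)
big=np.clip(1.8*big.astype(float),0,255).astype(np.uint8)
for h,col in ((0,(0,0,255)),(.019,(0,255,0)),(.07,(255,0,0))):
    for dx in (-.0,):
        u=proj("scene",T+[0,0,h])[0]; print(h,u); cv2.circle(big,tuple(int(v) for v in (u-[270,200])*5),4,col,-1)
for X in ([.457,.2998,.042],[.572,.2905,.042]):
    u=proj("scene",X)[0]; print(u)
cv2.imwrite("pics/c5.png",big)
E
```

```text
t 9.39 tcp [0.4 0.3 0. ] F [-0.5 -0.2  0.2] T [-0. -0. -0.] op 0.003 q7 [ -30.   16.  -11.  109.    4.   56. -138.]
[[-0.1  0.   1. ]
 [-1.  -0.  -0.1]
 [ 0.  -1.   0. ]]
0 [328.5 272. ]
0.019 [329.3 269.1]
0.07 [331.5 261. ]
[319.8 272.8]
[284.5 286.9]
```

View pics/c5.png

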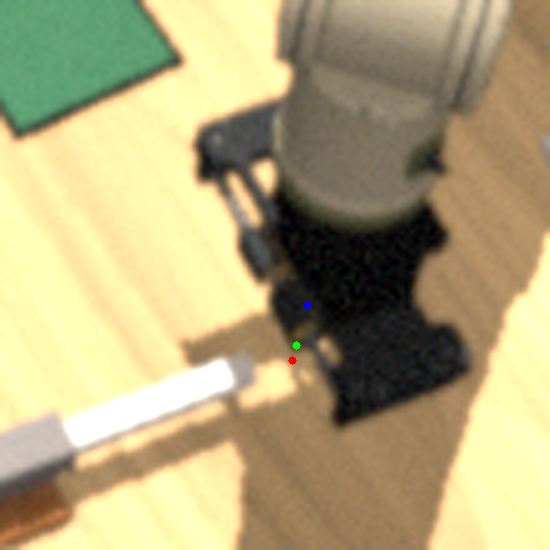

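The projected TCP and grasp points, at crop (292,360) and (296,345), show bare wood where the fingers should be. I'll touch the bare table lightly to find out where the fingertips really are.

```bash
python3 - <<'E'
from h import *
s=st(); p=s["tcp_pos"]
print(manip.move_l(np.array([p[0],p[1],-0.001]),.04,contact_N=4)); st("touch")
manip.move_l(np.array([p[0],p[1],.12]),.15); st()
manip.command_gripper(1.0); st("open")
pic("scene","s5"); pic("wrist","w5"); pic("top","t5")
for f in ("s5","t5"):
    n={"s":"scene","t":"top"}[f[0]]
    p=manip.read_state()["tcp_pos"]; u=proj(n,p)[0]; print(u)
    im=cv2.imread(f"pics/{f}.png"); x,y=int(u[0]),int(u[1]); c=im[max(0,y-60):y+60,max(0,x-60):x+60]
    cv2.imwrite(f"pics/c_{f}.png",np.clip(2*cv2.resize(c,None,fx=5,fy=5,interpolation=cv2.INTER_CUBIC).astype(float),0,255).astype(np.uint8))
E
```

```text
t 9.39 tcp [0.4261 0.303  0.0244] F [-0.5 -0.2  0.2] T [-0.02 -0.02 -0.03] op 0.003 q7 [ -30.   16.  -11.  109.    4.   56. -138.]
False
touch t 10.18 tcp [ 0.4262  0.3031 -0.0009] F [ 0.1 -0.4  0. ] T [ 0.04  0.01 -0.02] op 0.004 q7 [ -31.   18.  -11.  110.    4.   53. -139.]
 t 11.14 tcp [0.4256 0.3026 0.1191] F [-0.3  0.2 -0.4] T [0.   0.05 0.01] op 0.006 q7 [ -30.   10.  -11.  104.    2.   67. -137.]
open t 12.66 tcp [0.4261 0.303  0.12  ] F [0.  0.2 0.5] T [ 0.04  0.06 -0.02] op 0.997 q7 [ -30.   10.  -11.  104.    2.   67. -137.]
[332.67250303 256.75967473]
[155.39130954 214.11022458]
```

View pics/c_s5.png

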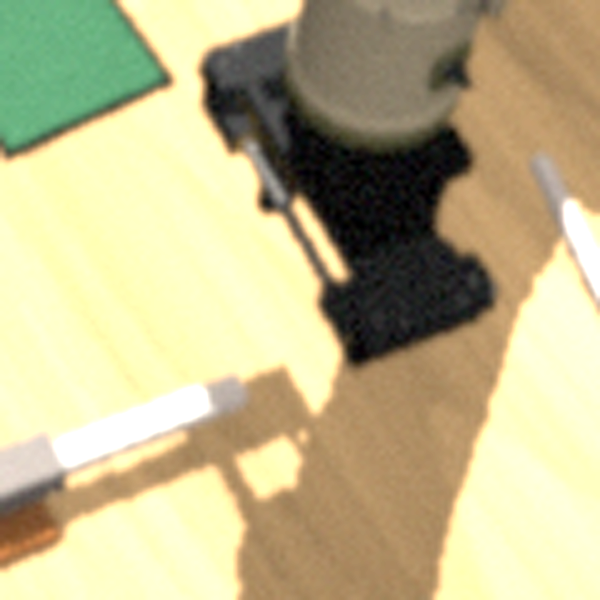

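View pics/c_t5.png

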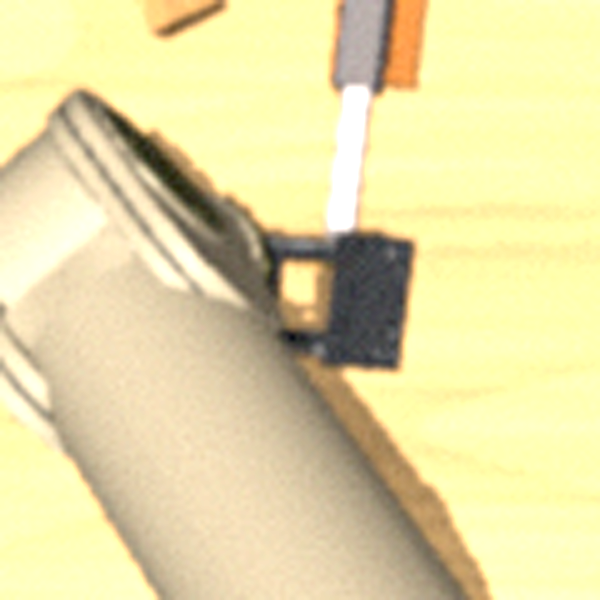

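```bash
python3 - <<'E'
from h import *
np.set_printoptions(precision=1,suppress=True)
s=manip.read_state();p=s["tcp_pos"];Rm=s["orientation"]
for n,f in (("scene","s5"),("wrist","w5"),("top","t5")):
    im=cv2.imread(f"pics/{f}.png"); cal=dict(np.load(f"pics/{f}.npz"))
    if n=="wrist": x0,y0,k,w,hh=0,0,1.5,512,384
    else:
        u=proj(n,p)[0];x0,y0,k,w,hh=int(u[0])-60,int(u[1])-60,5,120,120
    c=cv2.resize(im[y0:y0+hh,x0:x0+w],None,fx=k,fy=k,interpolation=cv2.INTER_CUBIC);c=np.clip(2*c.astype(float),0,255).astype(np.uint8)
    for h,col in ((.07,(255,0,0)),(.12,(0,0,255))):
        L=[p+Rm@np.array([a*.095,-h,b*.0375]) for a,b in ((1,1),(1,-1),(-1,-1),(-1,1))]
        u=(proj(n,L,cal)-[x0,y0])*k; cv2.polylines(c,[u.astype(int)],True,col,1)
    L=[p+Rm@np.array([a*.0435,-h,0]) for a in(-1,1) for h in (0,.07)]
    u=((proj(n,L,cal)-[x0,y0])*k).astype(int)
    for i in (0,2): cv2.line(c,tuple(map(int,u[i])),tuple(map(int,u[i+1])),(0,200,0),1)
    cv2.imwrite(f"pics/o_{f}.png",c)
a=cv2.imread("pics/o_s5.png")
E
```

```text
(no output)
```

View pics/o_s5.png

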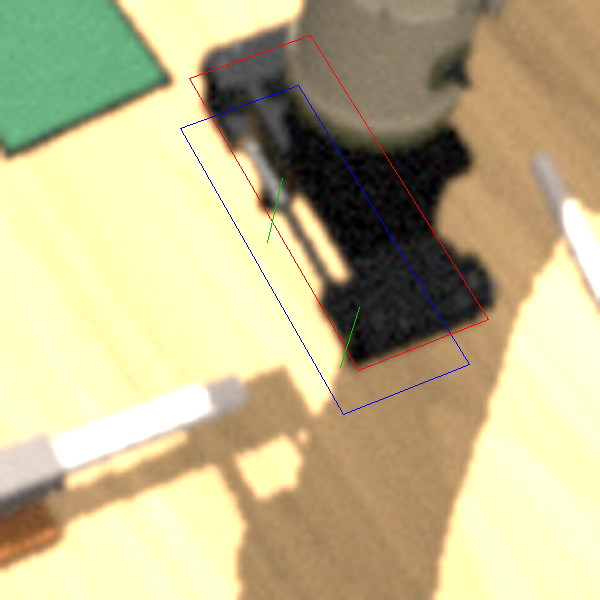

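View pics/o_w5.png

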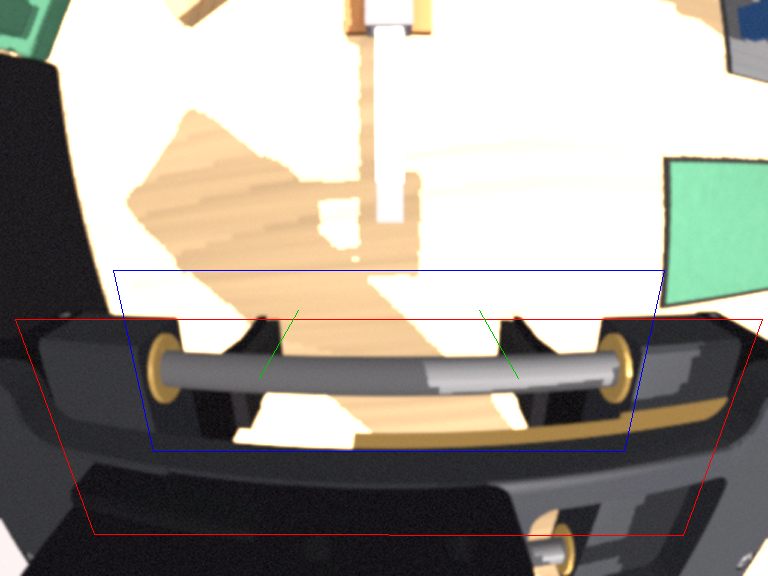

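The body's lower edge appears 120 mm above the reported TCP in both views (red outline), where 70 mm was expected. The real fingertips are therefore about 50 mm above the reported TCP, which explains the miss. A gentle table touch should give the exact offset.

```bash
python3 - <<'E'
from h import *
s=st(); p=s["tcp_pos"]
manip.move_l(np.array([p[0]-.01,p[1],-.03]),.2); st()
print(manip.move_l(np.array([p[0]-.01,p[1],-0.06]),.03,contact_N=3)); st("touch")
E
```

```text
t 12.81 tcp [0.4261 0.303  0.12  ] F [0.5 0.3 1.3] T [ 0.02 -0.02 -0.  ] op 1.0 q7 [ -30.   10.  -11.  104.    2.   67. -137.]
 t 13.71 tcp [ 0.4168  0.3036 -0.029 ] F [ 0.3  0.4 -0.5] T [ 0.08 -0.02 -0.01] op 1.004 q7 [ -31.   19.  -11.  112.    5.   49. -140.]
True
touch t 14.18 tcp [ 0.4166  0.3033 -0.0373] F [-0.9 -0.2  7.4] T [-0.24  0.24 -0.02] op 1.003 q7 [ -31.   20.  -11.  112.    5.   48. -140.]
```

```bash
python3 - <<'E'
from h import *
s=st(); manip.sleep(.1); s=st(); p=s["tcp_pos"]; print(s["orientation"].round(4))
pic("scene","s6"); pic("wrist","w6")
Rm=s["orientation"]
im=cv2.imread("pics/s6.png"); n="scene"
u=proj(n,p)[0];x0,y0,k=int(u[0])-50,int(u[1])-75,6
c=cv2.resize(im[y0:y0+100,x0:x0+100],None,fx=k,fy=k,interpolation=cv2.INTER_CUBIC);c=np.clip(2.5*c.astype(float),0,255).astype(np.uint8)
cv2.imwrite("pics/r_s6.png",c)
im=cv2.imread("pics/w6.png");cv2.imwrite("pics/r_w6.png",np.clip(2.5*cv2.resize(im[150:330,120:400],None,fx=2.8,fy=2.8,interpolation=cv2.INTER_CUBIC).astype(float),0,255).astype(np.uint8))
E
```

```text
t 14.18 tcp [ 0.4166  0.3033 -0.0373] F [-0.9 -0.2  7.4] T [-0.24  0.24 -0.02] op 1.003 q7 [ -31.   20.  -11.  112.    5.   48. -140.]
 t 14.28 tcp [ 0.4166  0.3033 -0.0373] F [-0.3 -0.2  5.3] T [-0.24  0.26  0.04] op 0.995 q7 [ -31.   20.  -11.  112.    5.   48. -140.]
[[-8.770e-02  9.000e-04  9.961e-01]
 [-9.961e-01  5.000e-04 -8.770e-02]
 [-6.000e-04 -1.000e+00  9.000e-04]]
```

View pics/r_s6.png

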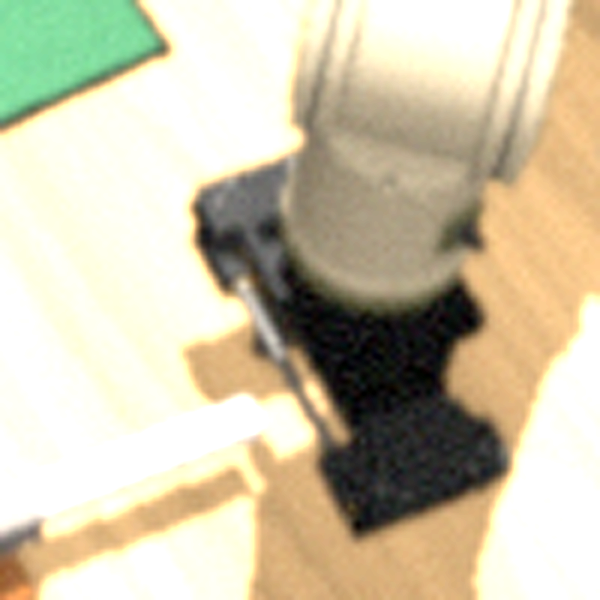

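View pics/r_w6.png

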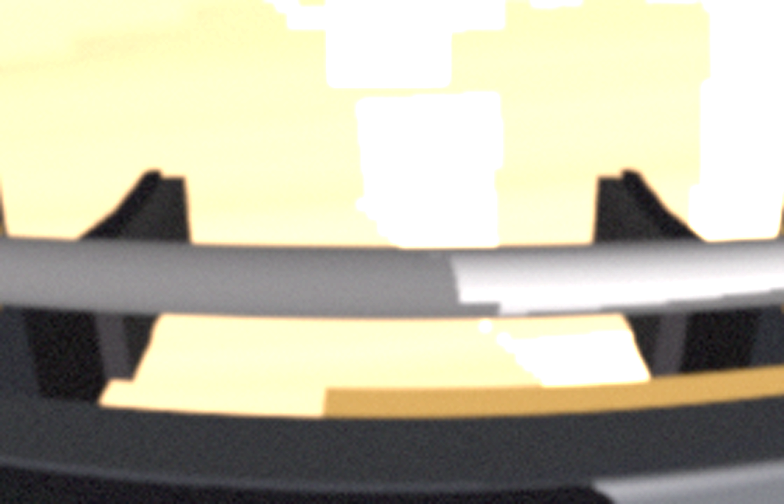

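The finger tips show at crop (185,178) and (598,178). Their spacing puts the real tips about 38 mm above the reported TCP, centred along tool z, and the touch gave 37 mm. I'll use a 37 mm tool-length correction and redo the grip.

```bash
cat >> h.py <<'E'
OFF=.037
def V(xy,z): return np.array([xy[0],xy[1],z-OFF])   # true fingertip z -> commanded
E
python3 - <<'E'
from h import *
g=np.array([.550,.2923])
p=manip.read_state()["tcp_pos"]
manip.move_l(V([.43,.3025],.075),.25)
manip.move_l(V(g,.075),.25); 
print(manip.move_l(V(g,.0235),.12,contact_N=10)); st()
manip.command_gripper(0.0,40); s=st("grip")
if s["opening"]>.1:
    print(manip.move_l(V(g+db*.125,.0245),.15,contact_N=25)); st("drawn")
pic("wrist","w7"); pic("scene","s7")
E
```

```text
False
 t 16.05 tcp [ 0.5499  0.2927 -0.0131] F [ 0.8  0.4 -0.5] T [0.04 0.06 0.02] op 1.004 q7 [ -26.   29.   -8.   95.    5.   56. -131.]
grip t 17.2 tcp [ 0.55    0.2923 -0.0135] F [-0.1  0.4  0.6] T [0.08 0.02 0.02] op 0.175 q7 [ -26.   29.   -8.   95.    5.   56. -131.]
False
drawn t 18.18 tcp [ 0.4265  0.3031 -0.0124] F [-0.   0.2 -2.1] T [ 0.07  0.03 -0.04] op 0.179 q7 [ -31.   19.  -11.  110.    4.   52. -139.]
```

View pics/w7.png

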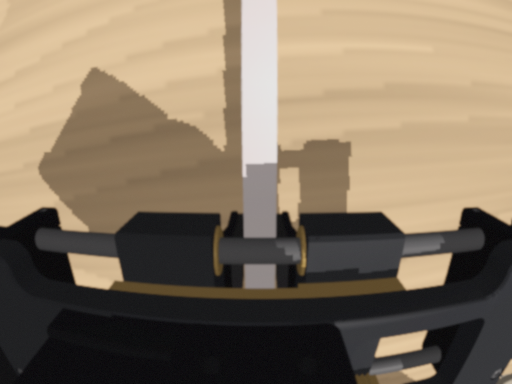

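View pics/s7.png

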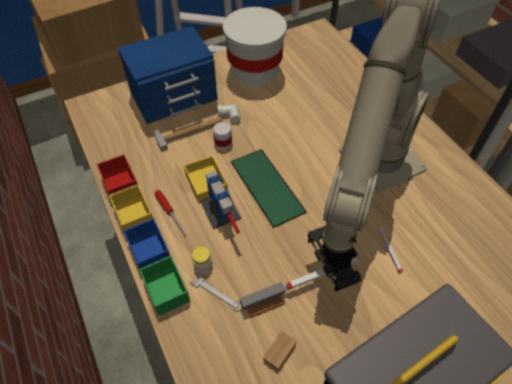

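```bash
python3 - <<'E'
from h import *
p=manip.read_state()["tcp_pos"]
AX=.0185
manip.move_l(V(p,.20-AX),.25); st("lift")
g=mouth-dp*.123
print(manip.inverse_kinematics(V(g,.19-AX),R(-dp)))
manip.movep(V(g,.18-AX),R(-dp)); st("pre")
print(manip.move_l(V(g,.112-AX),.15,contact_N=6)); st("low")
pic("scene","s8"); pic("top","t8"); pic("wrist","w8")
for f,(x0,y0,w,h) in {"s8":(170,140,120,130),"t8":(170,120,190,110)}.items():
    im=cv2.imread(f"pics/{f}.png")[y0:y0+h,x0:x0+w]; cv2.imwrite(f"pics/c_{f}.png",cv2.resize(im,None,fx=4 if f=="t8" else 4.5,fy=4 if f=="t8" else 4.5,interpolation=cv2.INTER_CUBIC))
E
```

```text
lift t 19.06 tcp [0.4259 0.3023 0.143 ] F [-0.5  0.7 -2.6] T [ 0.04  0.05 -0.01] op 0.18 q7 [ -30.    8.  -11.  102.    2.   70. -137.]
[ -9.18720997  22.74380597  -9.38313774  84.9317754    3.78666904
  72.63400129 -21.79260932]
pre t 20.81 tcp [0.6238 0.1363 0.1241] F [-0.1  0.1 -1. ] T [-0.08 -0.12  0.03] op 0.181 q7 [ -9.  23. -10.  86.   4.  72. -22.]
False
low t 21.41 tcp [0.6246 0.136  0.0573] F [ 0.5  0.1 -1.9] T [-0.05 -0.15 -0.  ] op 0.179 q7 [ -9.  26.  -9.  89.   5.  64. -22.]
```

View pics/c_s8.png

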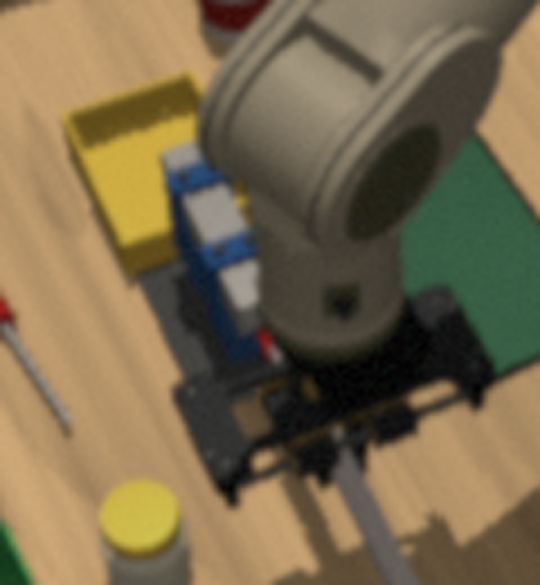

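View pics/c_t8.png

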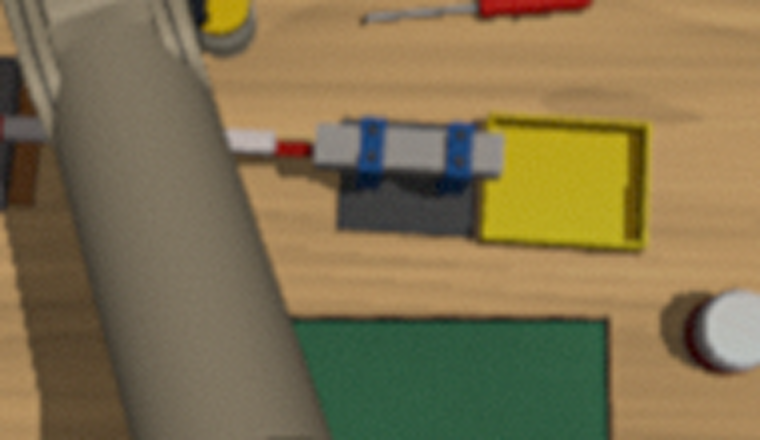

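View pics/w8.png

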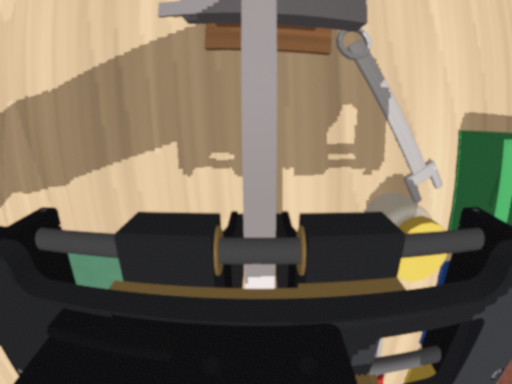

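```bash
python3 - <<'E'
from h import *
np.set_printoptions(precision=4,suppress=True)
im=cv2.imread("pics/t8.png"); g=im.astype(int)
for c in (229,232,235,238):
    print(c,[tuple(g[r,c]) for r in range(149,162)])
for c in (241,244): print(c,[tuple(g[r,c]) for r in range(152,162)])
for c in (251,256,275): print(c,[int(g[r,c].mean()) for r in range(146,170)])
print([tuple(g[155,c]) for c in range(236,252)])
print([tuple(g[157,c]) for c in range(236,252)])
E
```

```text
229 [(np.int64(98), np.int64(148), np.int64(184)), (np.int64(97), np.int64(146), np.int64(183)), (np.int64(108), np.int64(151), np.int64(183)), (np.int64(141), np.int64(162), np.int64(183)), (np.int64(168), np.int64(173), np.int64(186)), (np.int64(172), np.int64(175), np.int64(186)), (np.int64(169), np.int64(174), np.int64(186)), (np.int64(160), np.int64(164), np.int64(175)), (np.int64(120), np.int64(124), np.int64(132)), (np.int64(63), np.int64(74), np.int64(86)), (np.int64(43), np.int64(65), np.int64(81)), (np.int64(49), np.int64(71), np.int64(87)), (np.int64(61), np.int64(86), np.int64(101))]
232 [(np.int64(98), np.int64(148), np.int64(184)), (np.int64(95), np.int64(144), np.int64(183)), (np.int64(106), np.int64(151), np.int64(185)), (np.int64(136), np.int64(157), np.int64(182)), (np.int64(165), np.int64(171), np.int64(184)), (np.int64(172), np.int64(175), np.int64(186)), (np.int64(173), np.int64(176), np.int64(188)), (np.int64(168), np.int64(175), np.int64(185)), (np.int64(139), np.int64(143), np.int64(150)), (np.int64(75), np.int64(83), np.int64(93)), (np.int64(40), np.int64(61)
[... 3338 characters left out ...]
144), np.int64(153)), (np.int64(134), np.int64(138), np.int64(151)), (np.int64(102), np.int64(105), np.int64(141)), (np.int64(47), np.int64(48), np.int64(133)), (np.int64(7), np.int64(17), np.int64(133)), (np.int64(14), np.int64(14), np.int64(132)), (np.int64(8), np.int64(14), np.int64(130)), (np.int64(11), np.int64(16), np.int64(133)), (np.int64(14), np.int64(17), np.int64(134)), (np.int64(13), np.int64(19), np.int64(128)), (np.int64(6), np.int64(7), np.int64(103)), (np.int64(23), np.int64(22), np.int64(74)), (np.int64(76), np.int64(79), np.int64(97)), (np.int64(126), np.int64(132), np.int64(136)), (np.int64(131), np.int64(136), np.int64(140)), (np.int64(130), np.int64(136), np.int64(141))]
```

```bash
python3 - <<'E'
from h import *
im=cv2.imread("pics/t8.png")[138:172,215:305]
cv2.imwrite("pics/c_t8b.png",cv2.resize(im,None,fx=8.5,fy=8.5,interpolation=cv2.INTER_NEAREST))
E
```

```text
(no output)
```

View pics/c_t8b.png

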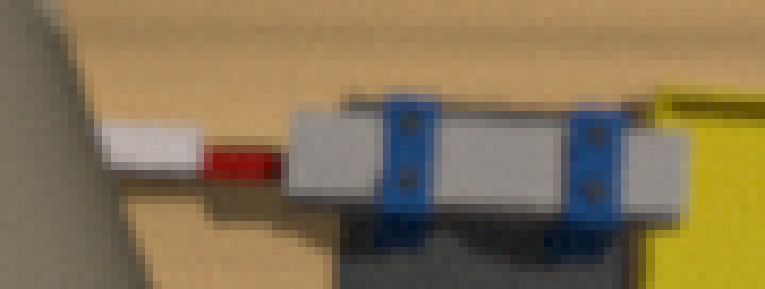

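```bash
python3 - <<'E'
from h import *
np.set_printoptions(precision=4,suppress=True)
g=cv2.imread("pics/t8.png").astype(float)
# pipe top-face edges: grad max per column (mean gray)
m=g.mean(2)
def cross(v,lo,hi,thr):
    for r in range(lo,hi):
        a,b=v[r],v[r+1]
        if (a-thr)*(b-thr)<=0 and a!=b: return r+(thr-a)/(b-a)
sat=(g.max(2)-g.min(2))
L=[]
for c in list(range(251,259))+list(range(267,281)):
    u=cross(sat[:,c],144,156,40); d=cross(m[:,c],156,170,105)
    if u and d: L.append((c,u,d)); 
L=np.array(L); print(L[::4])
C=onz("top",np.c_[L[:,0],(L[:,1]+L[:,2])/2],.126); k=np.polyfit(C[:,1],C[:,0],1); print("pipe",k,np.polyval(k,[.0128,.0428]), 1000*np.std(C[:,0]-np.polyval(k,C[:,1])))
B=[]
for c in range(227,237):
    u=cross(sat[:,c],148,155,48); d=cross(m[:,c],154,162,115); B.append((c,u,d))
B=np.array(B);print(B[::3])
D=onz("top",np.c_[B[:,0],(B[:,1]+B[:,2])/2],.120);kb=np.polyfit(D[:,1],D[:,0],1);print("bar",kb,np.polyval(kb,[.0428,.06]),"vs pipe",np.polyval(k,[.0428,.06]))
T=onz("top",[[c,157.0] for c in range(240,246)],.097); print("tongue",T[[0,-1]])
print("tip y",onz("top",[[238.3,155]],.120), "mouth y",onz("top",[[248.3,155]],.126))
E
```

```text
[[251.     150.5588 160.0923]
 [255.     149.8438 160.2087]
 [267.     149.6757 161.1849]
 [271.     150.1944 161.2977]
 [275.     150.4348 161.4554]
 [279.     150.6341 161.8152]]
pipe [0.0275 0.6179] [0.6182 0.6191] 0.7337905441529577
[[227.     151.7647 156.3103]
 [230.     151.9412 157.2976]
 [233.     152.0714 157.4503]
 [236.     152.2333 157.6026]]
bar [0.0696 0.615 ] [0.618  0.6192] vs pipe [0.6191 0.6195]
tongue [[0.6173 0.0407 0.097 ]
 [0.6175 0.0243 0.097 ]]
tip y [[0.6188 0.0454 0.12  ]] mouth y [[0.6178 0.0133 0.126 ]]
```

```bash
cat >> h.py <<'E'
AX=.0185
def G(s,z,lat=0.):  # grip at coordinate s along the pipe (mouth=0), true fingertip z
    n=np.array([-dp[1],dp[0]]); return V(mouth+dp*s+n*lat,z)
E
python3 - <<'E'
from h import *
print(manip.move_l(G(-.123,.100-AX),.02,contact_N=2.5)); s=st("tongue")
zt=s["tcp_pos"][2]+OFF; print("axis at contact",zt+AX)
z=zt+.0010
manip.move_l(G(-.123,z),.03)
r=manip.move_l(G(-.075,z),.06,contact_N=6); st(f"in1 {r}")
if not r:
    r=manip.move_l(G(-.024,z),.05,contact_N=25); st(f"in2 {r}")
pic("top","t9")
im=cv2.imread("pics/t9.png")[130:185,190:320];cv2.imwrite("pics/c_t9.png",cv2.resize(im,None,fx=6,fy=6,interpolation=cv2.INTER_CUBIC))
E
```

```text
True
tongue t 22.02 tcp [0.6243 0.1358 0.048 ] F [1.4 0.2 2.7] T [-0.13 -0.36  0.06] op 0.179 q7 [ -9.  27.  -9.  90.   5.  63. -22.]
axis at contact 0.10346334993923059
in1 False t 23.22 tcp [0.6223 0.0866 0.0494] F [-0.2 -4.9  5.4] T [-1.04  0.01  0.03] op 0.176 q7 [ -5.  26.  -9.  92.   4.  63. -18.]
in2 False t 24.38 tcp [0.6198 0.0411 0.0496] F [ 0.8 10.   5.5] T [ 2.35 -0.28  0.01] op 0.181 q7 [ -2.  25.  -8.  93.   3.  63. -13.]
```

View pics/c_t9.png

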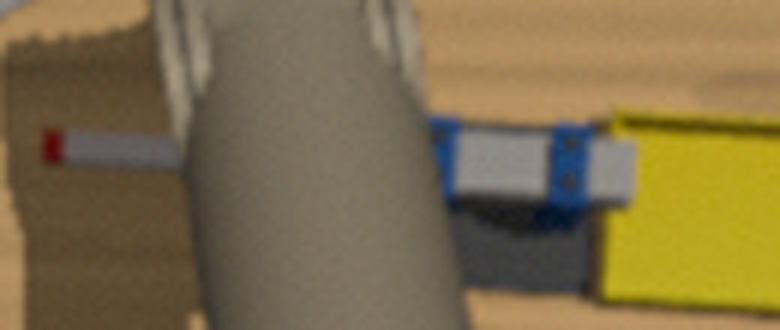

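```bash
python3 - <<'E'
from h import *
np.set_printoptions(precision=4,suppress=True)
s=st(); manip.sleep(.05); s=st()
rear=onz("top",[[190+42/6-.4,130+146/6-.4]],.113); print("rear",rear, "s of rear",(rear[0,:2]-mouth)@dp, "s grip",(s["tcp_pos"][:2]-mouth)@dp)
E
```

```text
t 24.43 tcp [0.6198 0.0411 0.0496] F [-0.1 11.   6.3] T [ 2.33 -0.23 -0.02] op 0.177 q7 [ -2.  25.  -8.  93.   3.  63. -13.]
 t 24.48 tcp [0.6198 0.0411 0.0497] F [ 0.9 10.7  5.2] T [ 2.39 -0.18  0.02] op 0.177 q7 [ -2.  25.  -8.  93.   3.  63. -13.]
rear [[0.6222 0.1803 0.113 ]] s of rear -0.16747020722059663 s grip -0.028353677150304145
```

```bash
python3 - <<'E'
from h import *
manip.command_gripper(0.5); st("open")
zt=.0555+OFF
manip.move_l(G(-.085,zt),.12); manip.move_l(G(-.118,zt),.12); st("back")
pic("top","t10")
manip.command_gripper(0.0,55); st("regrip")
r=manip.move_l(G(-.075,zt),.05,contact_N=28); st(f"p1 {r}")
if not r: r=manip.move_l(G(-.050,zt),.05,contact_N=28); st(f"p2 {r}")
if not r: r=manip.move_l(G(-.029,zt),.05,contact_N=20); st(f"p3 {r}")
pic("top","t11"); pic("scene","s11")
im=cv2.imread("pics/t11.png")[130:185,190:340];cv2.imwrite("pics/c_t11.png",cv2.resize(im,None,fx=5,fy=5,interpolation=cv2.INTER_CUBIC))
im=cv2.imread("pics/s11.png")[140:250,170:290];cv2.imwrite("pics/c_s11.png",cv2.resize(im,None,fx=5,fy=5,interpolation=cv2.INTER_CUBIC))
E
```

```text
open t 25.27 tcp [0.6194 0.0367 0.049 ] F [ 1.  -0.9 -0.7] T [-0.01 -0.09  0.01] op 0.497 q7 [ -2.  25.  -8.  93.   4.  63. -13.]
back t 26.35 tcp [0.6239 0.1303 0.0553] F [-0.   0.5 -0.1] T [-0.04 -0.12  0.02] op 0.504 q7 [ -9.  26.  -9.  90.   5.  64. -22.]
regrip t 27.0 tcp [0.624  0.1305 0.0556] F [-0.6  0.2  0.4] T [-0.18 -0.02  0.06] op 0.182 q7 [ -9.  26.  -9.  90.   5.  64. -22.]
p1 False t 28.01 tcp [0.6218 0.0903 0.0557] F [ 1.2  6.9 -0.5] T [ 1.28 -0.17  0.02] op 0.18 q7 [ -5.  25.  -9.  91.   4.  64. -18.]
p2 False t 28.66 tcp [0.6208 0.0616 0.0557] F [-0.6 -3.7  2.9] T [-0.52 -0.07 -0.01] op 0.18 q7 [ -4.  25.  -8.  92.   4.  64. -16.]
p3 False t 29.23 tcp [0.6198 0.04   0.0557] F [-0.3 -3.9  5. ] T [-0.82 -0.03  0.01] op 0.177 q7 [ -2.  24.  -8.  93.   4.  63. -13.]
```

View pics/c_t11.png

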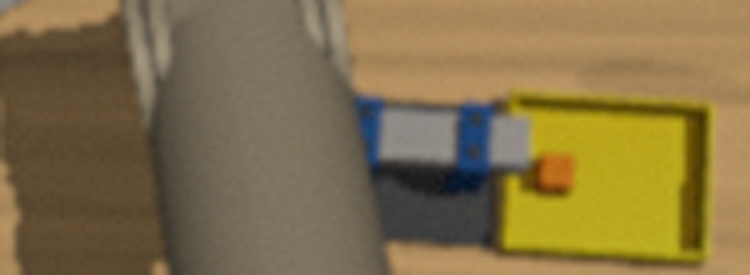

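View pics/c_s11.png

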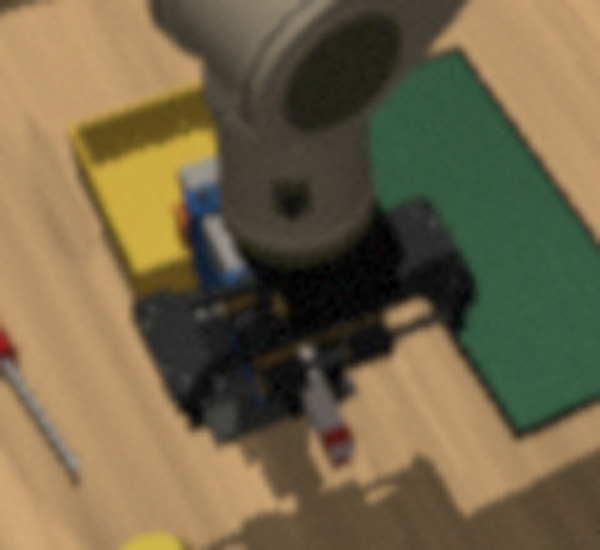

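```bash
python3 - <<'E'
from h import *
zt=.0555+OFF+.0008
r=manip.move_l(G(-.115,zt),.12,contact_N=20); st(f"b1 {r}")
if not r: r=manip.move_l(G(-.198,zt),.12,contact_N=20); st(f"b2 {r}")
if not r:
    manip.move_l(G(-.198,zt+.09),.2); st("up")
pic("top","t12"); pic("scene","s12")
im=cv2.imread("pics/t12.png")[120:195,190:340];cv2.imwrite("pics/c_t12.png",cv2.resize(im,None,fx=5,fy=5,interpolation=cv2.INTER_CUBIC))
im=cv2.imread("pics/s12.png")[140:300,160:290];cv2.imwrite("pics/c_s12.png",cv2.resize(im,None,fx=3.7,fy=3.7,interpolation=cv2.INTER_CUBIC))
d=np.array([0,-1.])
for z in (.11,.0,-.034): print(manip.inverse_kinematics(np.array([.44,-.019,z]),R(-d)))
E
```

```text
b1 False t 30.19 tcp [0.6236 0.1264 0.0558] F [-0.3 -1.1 -1.3] T [ 0.11 -0.05 -0.01] op 0.182 q7 [ -8.  26.  -9.  90.   5.  64. -22.]
b2 False t 31.03 tcp [0.6281 0.2092 0.0562] F [-0.3 -0.3 -2.1] T [ 0.1  -0.17 -0.04] op 0.18 q7 [-15.  29. -10.  85.   6.  66. -29.]
up t 31.63 tcp [0.6275 0.2098 0.1452] F [-0.5 -0.2 -3.1] T [ 0.11 -0.11  0.01] op 0.176 q7 [-15.  25. -11.  80.   5.  75. -28.]
[ 3.76743943e+00 -4.22452439e-01 -7.19304187e+00  1.15423999e+02
 -5.83665436e-02  6.49951402e+01 -3.40073770e+00]
[  3.32647932   8.11701292  -7.15566672 121.53179978   1.30757623
  50.42090264  -4.59143121]
[  3.2460511   11.54388773  -7.1643978  122.73427063   1.99415471
  45.82692763  -5.16475594]
```

View pics/c_t12.png

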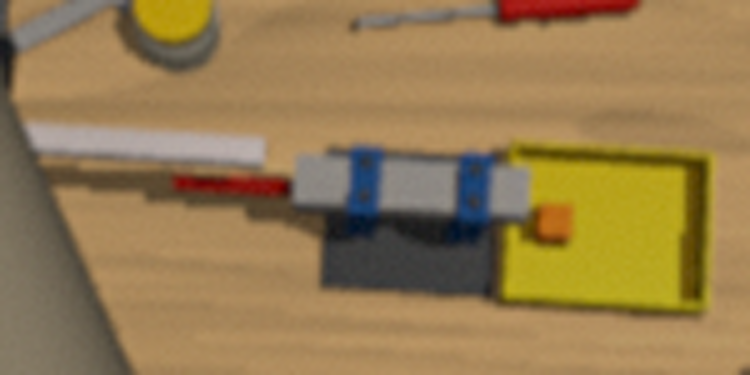

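View pics/c_s12.png

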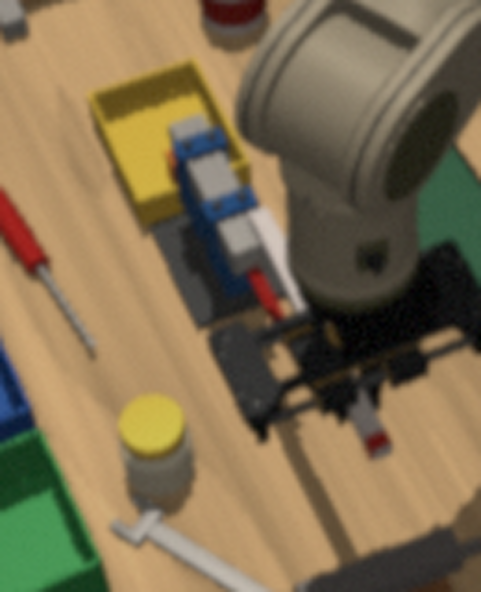

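The bar is out and held nearly level, with its tip at crop (262,150). The plug sits in the tray at crop (555,222). Next I'll lay the bar on the mat.

```bash
python3 - <<'E'
from h import *
d=np.array([0,-1.]); Q=R(-d)
manip.movep(np.array([.44,-.019,.13]),Q); st("over")
manip.move_l(np.array([.44,-.019,-.015]),.2); st("near")
pic("scene","s13")
r=manip.move_l(np.array([.44,-.019,-.042]),.03,contact_N=2.5); s=st(f"down {r}")
pic("scene","s14"); pic("top","t14"); pic("wrist","w14")
im=cv2.imread("pics/s14.png")[130:250,200:340];cv2.imwrite("pics/c_s14.png",cv2.resize(im,None,fx=4.5,fy=4.5,interpolation=cv2.INTER_CUBIC))
E
```

```text
over t 32.88 tcp [ 0.4409 -0.0181  0.1303] F [ 1.   0.5 -2.2] T [ 0.17 -0.13 -0.01] op 0.181 q7 [  4.  -1.  -7. 114.  -0.  68.  -3.]
near t 33.75 tcp [ 0.4409 -0.0187 -0.0143] F [ 0.3 -0.2 -1.8] T [ 0.08 -0.14  0.04] op 0.177 q7 [  3.  10.  -7. 122.   2.  48.  -5.]
down True t 34.43 tcp [ 0.4399 -0.019  -0.0334] F [-1.  -0.1  9.4] T [0.05 0.44 0.06] op 0.179 q7 [  3.  11.  -7. 123.   2.  46.  -5.]
```

View pics/c_s14.png

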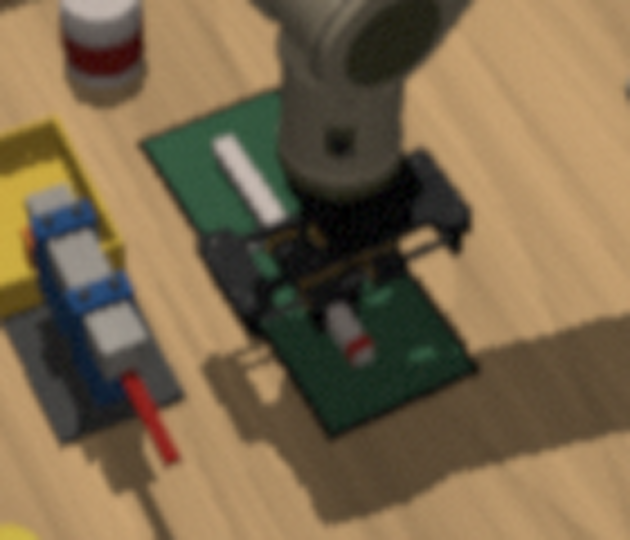

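View pics/t14.png

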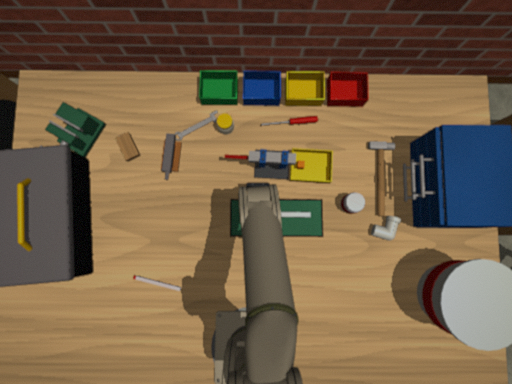

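```bash
python3 - <<'E'
from h import *
np.set_printoptions(precision=4,suppress=True)
p=manip.read_state()["tcp_pos"]
manip.move_l(np.array([.44,-.019,-.0328]),.03); st("up.6")
manip.command_gripper(0.6); st("open")
manip.move_l(np.array([.44,-.019,.12]),.15); st("lift")
manip.movep(np.array([.44,.16,.18]),R(np.array([0,1.]))); st("away")
pic("scene","s15"); pic("top","t15"); pic("wrist","w15")
im=cv2.imread("pics/s15.png")[130:300,170:340];cv2.imwrite("pics/c_s15.png",cv2.resize(im,None,fx=3.5,fy=3.5,interpolation=cv2.INTER_CUBIC))
im=cv2.imread("pics/t15.png")[105:245,155:345];cv2.imwrite("pics/c_t15.png",cv2.resize(im,None,fx=4,fy=4,interpolation=cv2.INTER_CUBIC))
E
```

```text
up.6 t 34.83 tcp [ 0.4398 -0.019  -0.0331] F [-0.6  0.4 -2.1] T [ 0.12 -0.15 -0.06] op 0.183 q7 [  3.  12.  -7. 123.   2.  46.  -5.]
open t 35.73 tcp [ 0.44   -0.019  -0.0328] F [ 0.1 -0.1 -0.6] T [ 0.01 -0.09 -0.  ] op 0.599 q7 [  3.  11.  -7. 123.   2.  46.  -5.]
lift t 36.89 tcp [ 0.4394 -0.019   0.1191] F [ 0.3  0.3 -0.1] T [-0.   -0.15 -0.06] op 0.597 q7 [  4.  -1.  -7. 115.  -0.  66.  -3.]
away t 37.67 tcp [0.4399 0.159  0.1792] F [ 0.1 -0.4  0.1] T [-0.06 -0.12  0.02] op 0.603 q7 [ -7.   0. -18. 106.   0.  74. -25.]
```

View pics/c_s15.png

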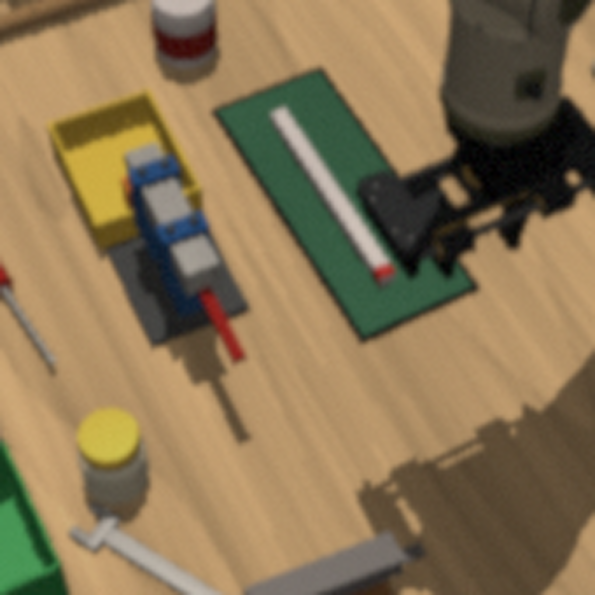

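View pics/c_t15.png

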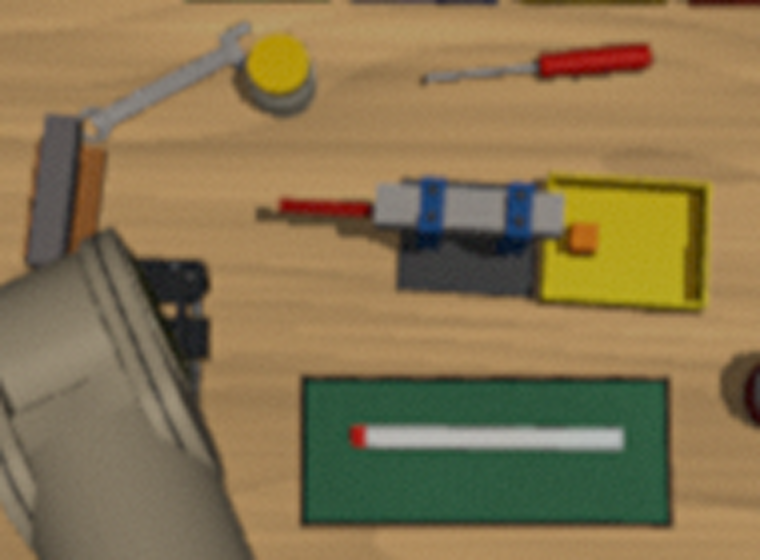

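```bash
python3 - <<'E'
from h import *
np.set_printoptions(precision=4,suppress=True)
a=cv2.imread("pics/top0.png");b=cv2.imread("pics/t15.png")
h=cv2.cvtColor(b,cv2.COLOR_BGR2HSV); m=cv2.inRange(h,(5,150,120),(16,255,255)); m[:, :285]=0;m[:,335:]=0;m[:150]=0;m[185:]=0
ys,xs=np.nonzero(m); u=[xs.mean(),ys.mean()]; print(u,xs.min(),xs.max(),ys.min(),ys.max(),len(xs))
for z in (.016,.04,.1):
    W=onz("top",[u],z)[0]; r=W[:2]-mouth; print(z,W,"s",r@dp,"lat",r@np.array([-dp[1],dp[0]]))
d=cv2.absdiff(a,b).max(2)
for n,(x0,y0,x1,y1) in dict(tin=(338,185,370,218),jar=(213,108,236,136),spanner=(176,108,216,138),screwd=(256,110,322,130),hammer=(362,138,402,214),offcut=(112,128,142,164),elbow=(366,214,404,242),decoy=(128,270,184,296)).items():
    print(n,int((d[y0:y1,x0:x1]>40).sum()),end="; ")
# bar on the mat
g=b.astype(int); mm=(g.min(2)>110); mm[:205]=0;mm[225:]=0;mm[:,:235]=0;mm[:,320:]=0
ys,xs=np.nonzero(mm); print("\nbar",cv2.minAreaRect(np.c_[xs,ys].astype(np.float32)),onz("top",[[xs.min(),ys[xs==xs.min()].mean()],[xs.max(),ys[xs==xs.max()].mean()]],.02))
s=cv2.imread("pics/s15.png"); cv2.imwrite("pics/c_s15b.png",cv2.resize(s[145:215,175:240],None,fx=8,fy=8,interpolation=cv2.INTER_CUBIC))
E
```

```text
[np.float64(300.2857142857143), np.float64(164.28571428571428)] 297 303 161 167 35
0.016 [ 0.6115 -0.1663  0.016 ] s 0.17923634497074012 lat 0.002130619958028834
0.04 [ 0.6068 -0.1633  0.04  ] s 0.17645608534817261 lat -0.0027913250747416776
0.1 [ 0.5948 -0.1558  0.1   ] s 0.1695054362917539 lat -0.015096187656667735
tin 0; jar 0; spanner 0; screwd 0; hammer 0; offcut 0; elbow 0; decoy 188; 
bar ((278.0, 213.5), (5.0, 64.0), 90.0) [[ 0.4381  0.0198  0.02  ]
 [ 0.4372 -0.1982  0.02  ]]
```

View pics/c_s15b.png

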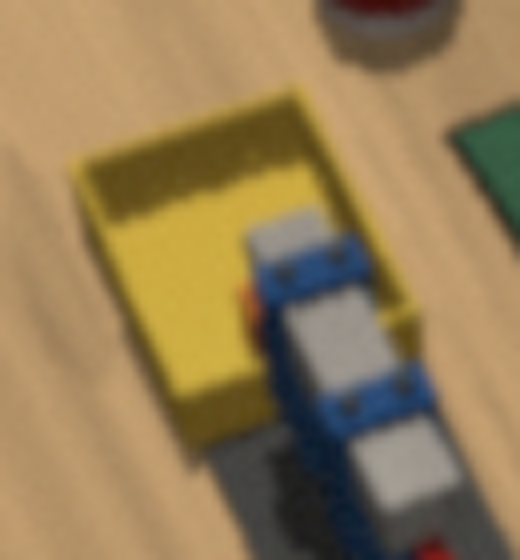

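```bash
python3 - <<'E'
from h import *
st(); print(manip.job_done())
E
```

```text
t 37.83 tcp [0.44   0.1584 0.1793] F [-0.8 -0.1 -0.2] T [-0.03 -0.14  0.01] op 0.601 q7 [ -7.   0. -18. 106.   0.  74. -26.]
the job is handed in; nothing more can be done
None
```

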